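# Park the yellow keg coupler on the cleaning dock

### The job

Put the keg coupler with the yellow grip on the cleaning dock: set it down in the flared open end of the dock, slide it under the two rails all the way home until the orange catch has sprung up behind it, and let go. Leave the blue coupler standing where it is.

Things in the scene. Friction and masses are not known exactly. Their poses are not given: they have to be found in the camera images.
- yellow_mid (a point): Keg coupler to dock, loose, upright, 0.25-0.45 kg, 92 mm tall. Square steel foot 60x60x6 mm; square neck 34 mm wide to 28 mm up; square yellow grip 36x36 mm from 28 to 76 mm up, flats parallel to the foot's sides; round stub on top. Point on its axis, 46 mm above its underside; z up, x and y square to the flats. It fits the dock at any quarter turn.
- blue_mid (a point): The other keg coupler, the same in shape and size but with a blue grip; same point and axes. It stays where it is.
- dock_home (a point): Fixed grey dock, slippery. Point on its floor (12 mm above table) where the foot's middle is when home; x = slide direction. End stop at x=+33 mm, 16 high. Walls 66 mm apart, x -51 to +33; lips 10 mm above floor (tops 14) from x=-30, gap 48 mm; sloped lip entries from x=-47, 19 mm high. Flared guides x -103 (90 mm apart) to -50. Set foot down centred at x=-88 (open from above), slide to +x.
- catch (a joint): Orange spring catch in the dock's floor, 16 mm wide: ramp from the floor at x=-56 mm up to 5 mm high, with an upright back face at x=-34 (dock_home frame). Value in m: 0 up, 0.006 fully pressed down. A foot sliding to +x presses it down (light: under 6 N along the slide); when the foot is home it springs up behind it. Foot then has 7 mm play between catch and stop.
Things that resemble listed ones, but are neither listed nor needed, are in the scene too. What is shaped like the part that bears blue_mid but red is not meant. Leave any purple look-alike of the part that bears dock_home alone.

How it is judged:
By the outcome, as a careful person would: the job done as asked, in the order asked, and still so for the second after the job is handed in, with the robot touching nothing.
It also fails if it takes over 38 s, if anything falls off the work surface, if the arm or the gripper's body presses on something with over 40 N, if the wrist force passes 120 N, or if a joint passes its speed limit or range.

### The arm

A 7-joint arm with a two-finger parallel gripper is mounted at the origin on the work surface. World frame = base frame: x ahead of the robot, y to its left, z up, the work surface at z = 0. Lengths are in m, angles in degrees, forces in N, time in s.
With the tool pointing down it reaches from about 0.425 to 0.875 m from the base axis. Payload 4.7 kg.
Tool frame: the origin (TCP) lies at the very end of the fingers, on their centre line; the grasp point (between the pads) lies r.grasp_offset behind it (r.grasp_offset is the distance from the TCP to the grasp point, in m); x points along the fingers, z is the direction in which the jaws open and shut, and the axes are right-handed (so a half turn about x gives the same grasp; the last joint's range is limited). The gripper opens to 87 mm and grips with 3 to 60 N. Pads are 19 mm wide; open, the fingers measure 117 mm over their backs; the gripper's body (75 mm by 190 mm) begins 51 mm behind the grasp point.
Start: joints at [72.428, 18.392, -4.016, 83.108, 1.295, 78.541, -3.26], TCP at [0.205, -0.617, 0.223] pointing down, gripper open.
Joint ranges: [-163.93, 163.93], [-17.29, 119.83], [-79.2, 71.16], [3.27, 140.29], [-89.18, 269.18], [5.43, 117.66], [-154.24, 154.24]. Speed limits (degrees/s): [147.25, 147.25, 180, 180, 180, 180, 180].

### API

Orientations are given as [roll, pitch, yaw] about the fixed x, y, z axes, in that order (R = Rz(yaw) Ry(pitch) Rx(roll)).
In Python, from workcell import r, eyes, job gives the robot as it stands. The module is installed in compiled form; this text tells all that it offers.
- The arm moves only by the shell command python3 -m creep 'ROWS' [FORCE]. ROWS is text: rows parted by semicolons, each of 7 numbers parted by spaces: the shift along the tool's x, y, z in cm, then the turn, a rotation vector about the tool's x, y, z in rad, then the opening, from 0 (shut) to 1 (fully open). In form: x y z wx wy wz hand; .... A call has exactly 8 rows; each row shifts and turns the pose as measured when the row begins, along the tool's axes as they then stand; what a row does not reach is not made up. A row lasts 1/12 s, in which the tool goes at most 41.7 mm and 7.16 degrees, less where a joint would pass 70% of its speed; a pose out of reach is approached as far as the arm can. A call is refused whole if a number of a shift passes 4.17 or a number of a turn 0.125, either way. A call with a gripper value outside its range is refused whole. The fingers move at their own pace and stop on an object; FORCE is the grip in N (left out, the last holds). Time passes only in rows, so rows that do not move let the fingers close, or fill a call up. It gives the time, the measured TCP pose, the force and the opening at its end, in the units of the state.
- r.get_obs(): the state, without advancing time (a new reading comes with each control period).
- eyes.camera(name): name is "scene" or "top" or "wrist"; returns a dict with "pixels" (400x640x3 uint8, red, green, blue), "mtx" (3x3 intrinsics, pixels), "rvec" (rotation vector, rad) and "tvec" (3), from world to camera coordinates, as OpenCV has them. Camera axes: x right, y down, z forward; pixel columns grow to the right and rows downward; lengths in m; the calibration is good to about 2 mm. A picture is of the moment at which its call begins. There is no depth.
- job.hand_in(): hands the job in, once; it reports no verdict.
The state is a dict: "t": time; "joint_positions": joint angles; "qvel": joint speeds; "joint_efforts": joint torques, N m; "ee_pos": TCP position; "ee_rot": TCP orientation; "ft_force": force on the tool from outside, world axes, zero at the start; "torque": the same for the moment, N m; "width": finger opening in m.
Only numpy, scipy, OpenCV 4.12 (cv2) and the standard library are available. Lean on these libraries where they do the work, as an engineer would, in place of code of your own. Each camera call takes 0.05 s, during which the arm holds its last target. There are 200 camera calls.

## Working session

There is one attempt and no reset: what is moved stays moved. The work goes in short steps, Python scripts to look and compute and a shell command to move; the robot and the scene stay as the last step left them, time stands still between calls to the robot, and variables do not carry over. Pictures are saved under pics/ and viewed, about 8 in all and at most 12, crops included, and the job is handed in when it is done.

```bash
mkdir -p pics
python3 - <<'E'
from workcell import r,eyes
import cv2,pickle
print(r.get_obs(), r.grasp_offset)
for n in("scene","top"):
    c=eyes.camera(n);pickle.dump(c,open(f"pics/{n}0.pkl","wb"));cv2.imwrite(f"pics/{n}0.png",c["pixels"][...,::-1]);print(c["mtx"],c["rvec"],c["tvec"])
E
```

```text
{'t': 0.0, 'joint_positions': array([72.42821315, 18.43836185, -4.01535555, 83.17594663,  1.29597637,
       78.53935503, -3.25990293]), 'qvel': array([ 0.00291851,  0.08443571, -0.09074702, -0.03847369, -0.08877601,
       -0.01005618, -0.06773397]), 'joint_efforts': array([-5.63802660e-04, -4.91289818e+01, -4.04384863e-01, -3.12525916e+01,
       -6.38285000e-02,  4.36381018e-02,  1.84329087e-04]), 'ee_pos': array([ 0.20472249, -0.61633577,  0.22146024]), 'ee_rot': array([-176.43215566,   89.89142251,  111.94952893]), 'ft_force': array([ 0.53280916, -0.46866042, -0.91903939]), 'torque': array([ 0.02604416, -0.01459419, -0.02249521]), 'width': 0.08700150829815995} 0.0187
[[411.67029949   0.         323.11750638]
 [  0.         411.67029949 196.81775239]
 [  0.           0.           1.        ]] [ 1.56055796  1.85793162 -0.90299439] [ 0.18245334 -0.29328031  1.4288084 ]
[[405.89347829   0.         321.82625994]
 [  0.         405.89347829 200.21829959]
 [  0.           0.           1.        ]] [ 2.06886821 -2.14938471  0.23404666] [-0.05577431  0.56437364  0.91173014]
```

View pics/scene0.png

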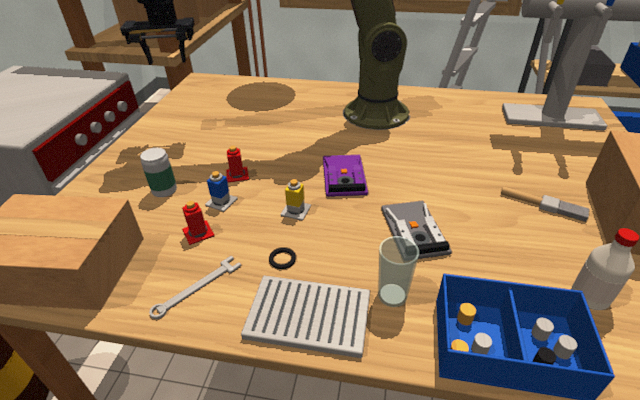

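View pics/top0.png

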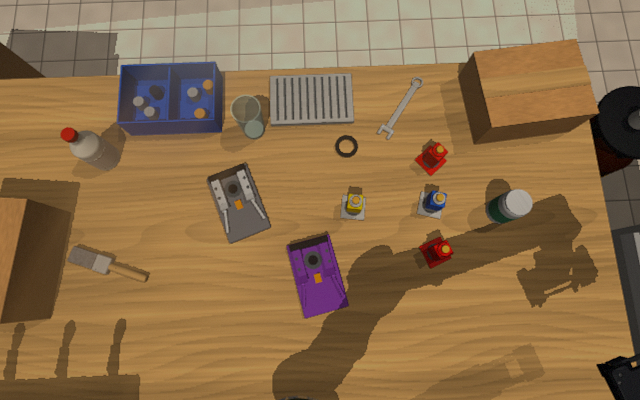

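The yellow coupler is at top (354,205) / scene (295,198). The red ones and the blue one at (432,203) are not meant. The grey dock is at top (239,203), and the purple look-alike at (317,277) is to be left alone. I'll confirm both in one enlarged crop.

```bash
cat > h.py <<'E'
import cv2,numpy as np,pickle
def ray(c,uv):
    R=cv2.Rodrigues(np.array(c["rvec"]))[0];t=np.array(c["tvec"]).ravel()
    d=R.T@np.linalg.inv(c["mtx"])@np.array([uv[0],uv[1],1.]);return -R.T@t,d
def onz(c,uv,z):
    o,d=ray(c,uv);return (o+d*(z-o[2])/d[2])
def proj(c,P):
    return cv2.projectPoints(np.array(P,float).reshape(-1,3),np.array(c["rvec"]),np.array(c["tvec"]),c["mtx"],None)[0].reshape(-1,2)
E
python3 - <<'E'
from h import *
t=pickle.load(open("pics/top0.pkl","rb"));s=pickle.load(open("pics/scene0.pkl","rb"))
a=cv2.resize(t["pixels"][155:250,200:380],None,fx=4,fy=4,interpolation=2)
b=cv2.resize(s["pixels"][170:265,270:450],None,fx=4,fy=4,interpolation=2)
o=np.vstack([a[:300*380//300],b])[:, :, ::-1]
cv2.imwrite("pics/crop.png",cv2.resize(o,(568,600)))
for n,c,uv,z in [("yel",t,(354,200),.076),("yelfoot",t,(353,207),.006),("catch",t,(238,205),.015),("disc",t,(233,188),.012),("catch s",s,(414,225),.015),("yel s",s,(295,214),0.003),("blue",t,(432,207),.006)]: print(n,onz(c,uv,z).round(3))
E
```

```text
yel [ 0.556 -0.153  0.076]
yelfoot [ 0.553 -0.156  0.006]
catch [0.568 0.133 0.015]
disc [0.613 0.146 0.012]
catch s [0.578 0.134 0.015]
yel s [ 0.572 -0.152  0.003]
blue [ 0.546 -0.355  0.006]
```

View pics/crop.png

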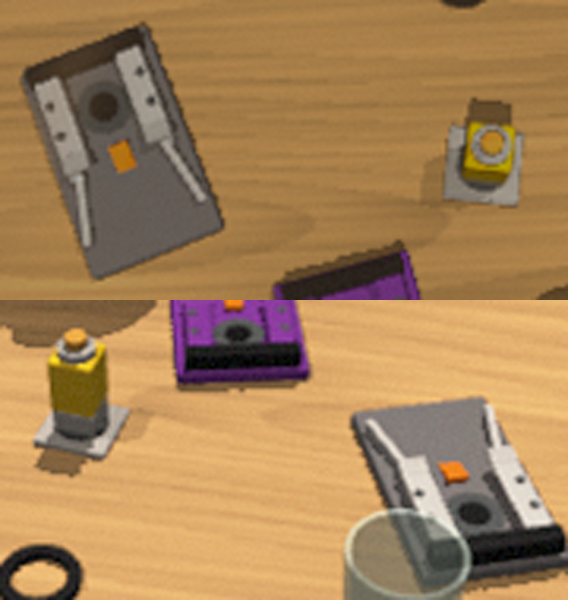

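The crop confirms it. The yellow grip with the steel foot is at crop (488,155). The grey dock has its dark end stop at crop top-left, its orange catch at (122,156), and its flare open toward the robot. The slide direction is away from the robot.

Run:
```python
from h import *
t=pickle.load(open("pics/top0.pkl","rb"));s=pickle.load(open("pics/scene0.pkl","rb"))
k=3.157
T=lambda x,y,z:onz(t,(200+x/k,155+y/k),z)
S=lambda x,y,z:onz(s,(270+x/k,170+(y-300)/k),z)
ang=lambda a,b:np.degrees(np.arctan2(*(b-a)[1::-1]))
print("dock yaw",ang(T(97,277,.012),T(25,75,.012)),ang(T(222,225,.012),T(148,28,.012)),ang(T(122,156,.014),T(103,106,.012)), ang(S(454,470,.014),S(475,514,.012)))
print("home",T(103,106,.012),S(475,514,.012),"catch",T(122,156,.014),S(454,470,.014))
print("foot edges",ang(T(445,199,.006),T(519,206,.006)),ang(T(517,206,.006),T(521,138,.006)), ang(S(36,440,.006),S(102,456,.006)),ang(S(102,456,.006),S(128,412,.006)))
for p in [(445,199),(519,206),(521,138),(450,125)]: print(T(*p,.006).round(4))
for p in [(36,440),(102,456),(128,412)]: print(S(*p,.006).round(4))
print("top centre",T(491,145,.08),S(77,345,.08))
print("glass base",onz(s,(393,296),0), "rim",onz(s,(398,252),.1),onz(t,(247,110),.1),onz(t,(254,130),0))
from workcell import eyes
c=eyes.camera("wrist");pickle.dump(c,open("pics/w0.pkl","wb"))
from scipy.spatial.transform import Rotation as Ro
from workcell import r
o=r.get_obs();print(Ro.from_euler('xyz',o["ee_rot"],degrees=True).as_matrix().round(3))
```

```text
dock yaw 19.81754464466728 19.57251212171848 20.67677021491482 20.04162510042365
home [0.61146846 0.14724321 0.012     ] [0.61483149 0.14942004 0.012     ] catch [0.56937323 0.13135625 0.014     ] [0.57256699 0.13400224 0.014     ]
foot edges -97.66828716313282 -6.7797834281969855 79.93576673893703 170.5928742525941
[ 0.5263 -0.1241  0.006 ]
[ 0.5185 -0.1826  0.006 ]
[ 0.5737 -0.1875  0.006 ]
[ 0.5866 -0.131   0.006 ]
[ 0.5821 -0.1834  0.006 ]
[ 0.5918 -0.1289  0.006 ]
[ 0.5373 -0.1199  0.006 ]
top centre [ 0.55299759 -0.15614253  0.08      ] [ 0.55289426 -0.1534507   0.08      ]
glass base [0.77807943 0.09700003 0.        ] rim [0.75341203 0.09584822 0.1       ] [0.78330361 0.09526839 0.1       ] [0.77263179 0.094615   0.        ]
[[-0.001  0.949  0.315]
 [ 0.001  0.315 -0.949]
 [-1.    -0.    -0.002]]
```

```bash
python3 -m creep '0 3.3 -2.27 0 0 0 1;0 3.3 -2.27 0 0 0 1;0 3.3 -2.27 0 0 0 1;0 3.3 -2.27 0 0 0 1;0 3.3 -2.27 0 0 0 1;0 3.3 -2.27 0 0 0 1;0 3.3 -2.27 0 0 0 1;0 3.3 -2.27 0 0 0 1' 30
cat > go.py <<'E'
# usage: go.py x y z yaw : remaining shift in tool axes (cm) and turn about tool x (rad)
import sys,numpy as np
from workcell import r
from scipy.spatial.transform import Rotation as Ro
x,y,z,w=map(float,sys.argv[1:5]);o=r.get_obs();R=Ro.from_euler('xyz',o["ee_rot"],degrees=True).as_matrix()
cur=np.degrees(np.arctan2(R[1,1],R[0,1]))
print("t",o["t"].round(2) if hasattr(o["t"],'round') else o["t"],"pos",o["ee_pos"].round(4),"yaw",cur.round(2),"F",o["ft_force"].round(1),"w",round(o["width"],4))
print("shift cm",(R.T@(np.array([x,y,z])-o["ee_pos"])*100).round(2),"turn x",np.radians(cur-w).round(3),"tilt",R[:,0].round(4))
E
python3 go.py .553 -.155 .2 -8.5
```

```text
t: 0.82
ee_pos: [0.3949, -0.3608, 0.2158]
ee_rot: [-112.9, 89.5, 174.2]
ft_force: [1.5, -0.2, -0.4]
width: 0.0866
t 0.8167 pos [ 0.3949 -0.3608  0.2158] yaw 17.03 F [ 1.5 -0.2 -0.4] w 0.0866
shift cm [  1.45  21.16 -15.04] turn x 0.446 tilt [-0.0093  0.001  -1.    ]
```

```bash
python3 -m creep '.2 2.65 -1.9 .056 0 0 1;.2 2.53 -2.03 .056 0 0 1;.2 2.42 -2.17 .056 0 0 1;.2 2.3 -2.3 .056 0 0 1;.2 2.16 -2.43 .056 0 0 1;.2 2.02 -2.54 .056 0 0 1;.2 1.88 -2.65 .056 0 0 1;.1 1.72 -2.75 .056 0 0 1'; python3 go.py .553 -.155 .2 -8.5
python3 - <<'E'
from workcell import eyes
from h import *
c=eyes.camera("wrist");pickle.dump(c,open("pics/w1.pkl","wb"));cv2.imwrite("pics/w1.png",c["pixels"][...,::-1])
print(proj(c,[[.553,-.155,.076],[.553,-.155,.006]]).round())
E
```

```text
t: 1.48
ee_pos: [0.5602, -0.1407, 0.1985]
ee_rot: [-80.1, 89.4, -179.8]
ft_force: [-0.5, -0.1, 0.8]
width: 0.0868
t 1.4833 pos [ 0.5602 -0.1407  0.1985] yaw -9.61 F [-0.5 -0.1  0.8] w 0.0868
shift cm [-0.15 -0.47  1.53] turn x -0.019 tilt [-0.0096 -0.     -1.    ]
[[335. 195.]
 [332. 180.]]
```

View pics/w1.png

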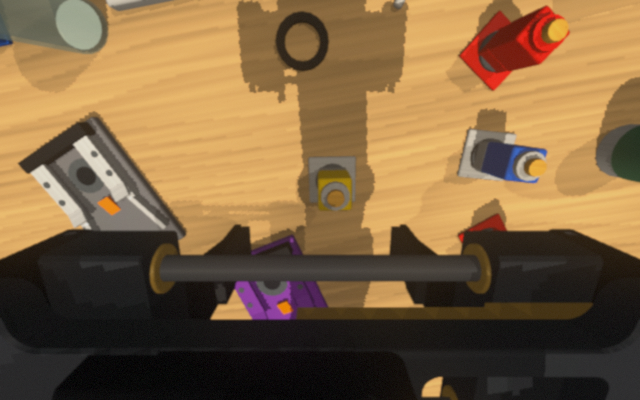

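Wrist view: yellow stub at (336,197), foot back edge at (308–355,157), dock disc at (87,176), catch at (109,205).

Run:
```python
from h import *
c=pickle.load(open("pics/w1.pkl","rb"))
p=c["pixels"][150:220,295:370].astype(int)
m=((p[...,0]>120)&(p[...,1]>95)&(p[...,2]<60)).astype(np.uint8)
print(cv2.minAreaRect(cv2.findNonZero(m)),(295,150))
im=cv2.resize(c["pixels"][145:220,295:375],None,fx=7,fy=7,interpolation=2);cv2.imwrite("pics/w1c.png",im[...,::-1])
print("stub",onz(c,(336,197),.091)); a,b=onz(c,(309,157),.006),onz(c,(355,157),.006);print(a,b,np.degrees(np.arctan2(*(a-b)[1::-1]))-90)
print("home",onz(c,(87,176),.012),"catch",onz(c,(109,205),.0145))
```

```text
((38.335140228271484, 34.081443786621094), (68.87188720703125, 70.96025848388672), 88.72696685791016) (295, 150)
stub [ 0.55518981 -0.15555995  0.091     ]
[ 0.58715273 -0.13102151  0.006     ] [ 0.57755649 -0.18781514  0.006     ] -9.590505334947508
home [0.61086436 0.14709319 0.012     ] catch [0.57043576 0.13204736 0.0145    ]
```

View pics/w1c.png

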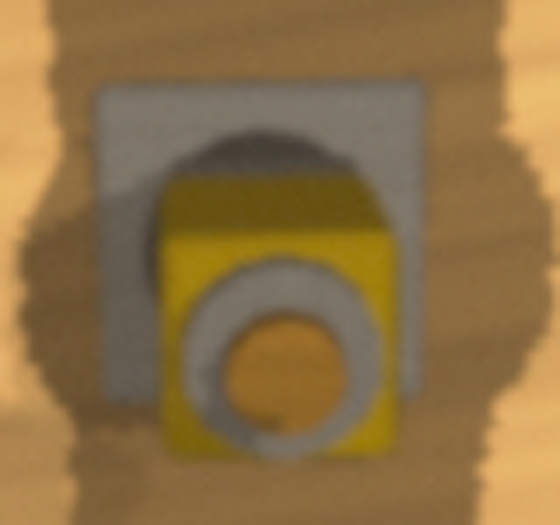

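```bash
python3 -m creep '0 -.47 1.53 -.02 0 .009 1;0 0 0 0 0 0 1;3.3 0 0 0 0 0 1;3.3 0 0 0 0 0 1;3.3 0 0 0 0 0 1;3.3 0 0 0 0 0 1;1.8 0 0 0 0 0 1;0 0 0 0 0 0 1'; python3 go.py .553 -.155 .036 -9
```

```text
t: 2.2
ee_pos: [0.561, -0.1418, 0.0444]
ee_rot: [127.6, 89.5, 29.8]
ft_force: [-0.6, -0.9, -0.3]
width: 0.087
t 2.2 pos [ 0.561  -0.1418  0.0444] yaw -7.82 F [-0.6 -0.9 -0.3] w 0.087
shift cm [ 0.83 -0.62  1.42] turn x 0.021 tilt [ 0.0081  0.0047 -1.    ]
```

```bash
python3 -m creep '0.2 -.3 .6 0 0 0 1;0.2 -.3 .6 0 0 0 1;.2 -.1 .4 0 0 -.004 1;0.1 0 0 0 0 0 1;0 0 0 0 0 0 1;0 0 0 0 0 0 1;0 0 0 0 0 0 1;0 0 0 0 0 0 1'; python3 go.py .553 -.155 .036 -9
```

```text
t: 2.87
ee_pos: [0.5542, -0.1618, 0.0432]
ee_rot: [104.6, 89.3, 6.5]
ft_force: [0.3, -0.5, 0.5]
width: 0.0874
t 2.8667 pos [ 0.5542 -0.1618  0.0432] yaw -8.09 F [ 0.3 -0.5  0.5] w 0.0874
shift cm [ 0.71 -0.22 -0.65] turn x 0.016 tilt [ 0.0117  0.0013 -0.9999]
```

```bash
python3 -m creep '.3 -.1 -.3 0 0 -.005 1;0.3 -.1 -.2 0 0 -.004 1;.3 0 0 0 0 0 1;0 0 0 0 0 0 1;0 0 0 0 0 0 1;0 0 0 0 0 0 1;0 0 0 0 0 0 1;0 0 0 0 0 0 1'; python3 go.py .553 -.155 .036 -9
```

```text
t: 3.53
ee_pos: [0.5534, -0.1543, 0.0333]
ee_rot: [155.0, 89.8, 57.0]
ft_force: [-0.6, 0.2, -0.2]
width: 0.087
t 3.5333 pos [ 0.5534 -0.1543  0.0333] yaw -7.95 F [-0.6  0.2 -0.2] w 0.087
shift cm [-0.27 -0.03  0.07] turn x 0.018 tilt [ 0.0022  0.0034 -1.    ]
```

Centred, with the tilt near zero. Closing now, with the lift in the next call.

```bash
python3 -m creep '0 0 0 0 0 0 0;0 0 0 0 0 0 0;0 0 0 0 0 0 0;0 0 0 0 0 0 0;0 0 0 0 0 0 0;0 0 0 0 0 0 0;0 0 0 0 0 0 0;0 0 0 0 0 0 0' 40; python3 go.py .553 -.155 .036 -9
```

```text
t: 4.2
ee_pos: [0.5535, -0.1548, 0.0336]
ee_rot: [145.1, 89.8, 47.1]
ft_force: [-0.1, 0.5, 0.4]
width: 0.0416
t 4.2 pos [ 0.5535 -0.1548  0.0336] yaw -7.99 F [-0.1  0.5  0.4] w 0.0416
shift cm [-0.24 -0.05  0.02] turn x 0.018 tilt [ 0.0028  0.003  -1.    ]
```

```bash
python3 -m creep '0 0 0 0 0 0 0;0 0 0 0 0 0 0;0 0 0 0 0 0 0;0 0 0 0 0 0 0;-1 0 0 0 0 0 0;-2 0 0 0 0 0 0;-2 0 0 0 0 0 0;-2 0 0 0 0 0 0' 40; python3 go.py .533 .119 .11 19.9
```

```text
t: 4.87
ee_pos: [0.5467, -0.1533, 0.0995]
ee_rot: [-115.6, 89.1, 146.5]
ft_force: [0.8, -0.3, -3.2]
width: 0.0355
t 4.8667 pos [ 0.5467 -0.1533  0.0995] yaw -7.95 F [ 0.8 -0.3 -3.2] w 0.0355
shift cm [ -0.79  -5.14 -26.79] turn x -0.486 tilt [-0.0132  0.0087 -0.9999]
```

```bash
python3 -m creep '-.2 -.6 -3.04 -.058 0 0 0;-.2 -.4 -3.07 -.058 0 0 0;-.2 -.22 -3.1 -.058 0 0 0;-.2 -.04 -3.1 -.058 0 0 0;0 .15 -3.1 -.058 0 0 0;0 .33 -3.08 -.058 0 0 0;0 .5 -3.05 -.058 0 0 0;0 .7 -3.02 -.058 0 0 0'; python3 go.py .529 .1175 .10 19.9
```

```text
t: 5.53
ee_pos: [0.5319, 0.0987, 0.1139]
ee_rot: [-112.0, 89.5, 177.5]
ft_force: [1.2, 0.1, -3.5]
width: 0.0358
t 5.5333 pos [0.5319 0.0987 0.1139] yaw 19.52 F [ 1.2  0.1 -3.5] w 0.0358
shift cm [ 1.39  0.37 -1.87] turn x -0.007 tilt [-9.4e-03  4.0e-04 -1.0e+00]
```

```bash
python3 -m creep '.5 .1 -.3 0 0 0.003 0;0.5 0 0 0 0 0.003 0;.3 0 0 0 0 0 0;0 0 0 0 0 0 0;0 0 0 0 0 0 0;0 0 0 0 0 0 0;0 0 0 0 0 0 0;0 0 0 0 0 0 0'; python3 go.py .529 .1175 .10 19.9;python3 - <<'E'
from workcell import eyes
from h import *
for n in("wrist","scene"):
    c=eyes.camera(n);pickle.dump(c,open(f"pics/{n}2.pkl","wb"))
    im=c["pixels"]
    if n=="scene": im=cv2.resize(im[90:270,280:480],None,fx=3,fy=3,interpolation=2)
    cv2.imwrite(f"pics/{n}2.png",im[...,::-1])
    u=np.array([.94,.341,0]);v=np.array([-.341,.94,0]);H=np.array([.612,.1475,.012])
    print(n,proj(c,[H,H-.045*u,H-.088*u,H-.103*u+.045*v,H-.103*u-.045*v]).round())
E
```

```text
t: 6.2
ee_pos: [0.5264, 0.113, 0.0996]
ee_rot: [-146.7, 89.4, 143.9]
ft_force: [0.1, 0.1, -3.0]
width: 0.0357
t 6.2 pos [0.5264 0.113  0.0996] yaw 20.61 F [ 0.1  0.1 -3. ] w 0.0357
shift cm [-0.04  0.41 -0.33] turn x 0.012 tilt [-0.0079  0.0058 -1.    ]
wrist [[319.  95.]
 [318. 149.]
 [317. 197.]
 [269. 211.]
 [366. 213.]]
scene [[420. 237.]
 [413. 224.]
 [407. 212.]
 [423. 206.]
 [387. 210.]]
```

View pics/wrist2.png

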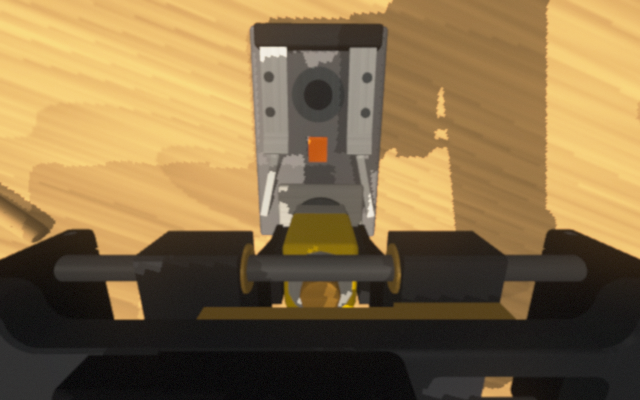

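View pics/scene2.png

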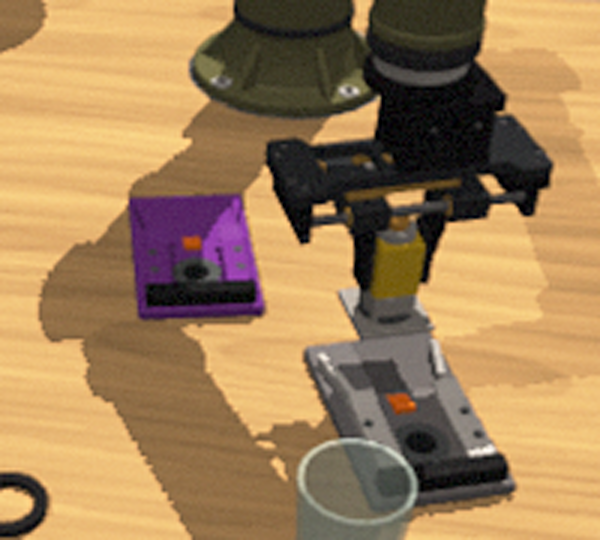

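The wrist view shows the disc at (318,94) and the catch at (318,149), both within 1 px of the predictions. The coupler hangs upright over the flare, so I'm lowering it.

```bash
python3 -m creep '.5 .3 -.25 0.01 0 0.004 0;1 .1 -.1 0 0 0.003 0;1 0 0 0 0 0 0;1 0 0 0 0 0 0;.6 0 0 0 0 0 0;0 0 0 0 0 0 0;0 0 0 0 0 0 0;0 0 0 0 0 0 0'; python3 go.py .529 .1175 .0456 19.9
```

```text
t: 6.97
ee_pos: [0.5282, 0.118, 0.0526]
ee_rot: [-178.5, 89.5, 111.4]
ft_force: [0.4, 0.1, -3.7]
width: 0.0358
t 6.9667 pos [0.5282 0.118  0.0526] yaw 19.93 F [ 0.4  0.1 -3.7] w 0.0358
shift cm [0.7  0.06 0.08] turn x 0.0 tilt [-0.0034  0.0087 -1.    ]
```

```bash
python3 -m creep '.2 0 0 0 -.005 0 0;.2 0 0 0 -.004 0 0;.2 0 0 0 0 0 0;.1 0 0 0 0 0 0;0 0 0 0 0 0 0;0 0 0 0 0 0 0;0 0 0 0 0 0 0;0 0 0 0 0 0 0'; python3 go.py .529 .1175 .0456 19.9
```

```text
t: 7.63
ee_pos: [0.5296, 0.1183, 0.0466]
ee_rot: [60.7, 89.8, -9.4]
ft_force: [-0.8, 0.3, -3.1]
width: 0.0357
t 7.6333 pos [0.5296 0.1183 0.0466] yaw 19.92 F [-0.8  0.3 -3.1] w 0.0357
shift cm [ 0.1  -0.09  0.06] turn x 0.0 tilt [ 3.4e-03 -6.0e-04 -1.0e+00]
```

```bash
python3 -m creep '.1 0 0.03 0 0 0 0;.1 0 0.03 0 0 0 0;.1 0 0 0 0 0 0;0 0 0 0 0 0 0;0 0 0 0 0 0 0;0 0 0 0 0 0 0;0 0 0 0 0 0 0;0 0 0 0 0 0 0'; python3 go.py .529 .1175 .0456 19.9
```

```text
t: 8.3
ee_pos: [0.5306, 0.118, 0.0458]
ee_rot: [60.5, 89.7, -9.6]
ft_force: [-0.4, 0.7, -0.3]
width: 0.0356
t 8.3 pos [0.5306 0.118  0.0458] yaw 19.9 F [-0.4  0.7 -0.3] w 0.0356
shift cm [ 0.02 -0.17 -0.  ] turn x -0.0 tilt [ 4.6e-03 -8.0e-04 -1.0e+00]
```

```bash
python3 -m creep '0 .5 0 0 0 -.004 0;0 .6 0 0 0 0 0;0 .6 0 0 0 0 0;0 .6 0 0 0 0 0;0 .6 0 0 0 0 0;0 .3 0 0 0 0 0;0 0 0 0 0 0 0;0 0 0 0 0 0 0'; python3 go.py .614 .148 .0456 19.9
```

```text
t: 8.97
ee_pos: [0.5652, 0.1304, 0.0462]
ee_rot: [8.5, 89.9, -61.7]
ft_force: [-0.1, -0.4, -1.1]
width: 0.0358
t 8.9667 pos [0.5652 0.1304 0.0462] yaw 19.87 F [-0.1 -0.4 -1.1] w 0.0358
shift cm [ 0.06  5.19 -0.  ] turn x -0.0 tilt [ 0.0011 -0.002  -1.    ]
```

Straight on the line with no side force. I'll continue towards home.

```bash
python3 -m creep '.03 .5 0 0 0 0 0;0 .6 0 0 0 0 0;0 .6 0 0 0 0 0;0 .6 0 0 0 0 0;0 .5 0 0 0 0 0;0 .3 0 0 0 0 0;0 0 0 0 0 0 0;0 0 0 0 0 0 0'; python3 go.py .614 .148 .0456 19.9
```

```text
t: 9.63
ee_pos: [0.5975, 0.1419, 0.0459]
ee_rot: [-4.0, 89.9, -74.2]
ft_force: [-1.3, -0.4, 1.2]
width: 0.0358
t 9.6333 pos [0.5975 0.1419 0.0459] yaw 19.86 F [-1.3 -0.4  1.2] w 0.0358
shift cm [ 0.03  1.76 -0.02] turn x -0.001 tilt [ 7.0e-04 -2.4e-03 -1.0e+00]
```

```bash
python3 -m creep '0 .4 0 0 0 0 0;0 .4 0 0 0 0 0;0 .4 0 0 0 0 0;0 .3 0 0 0 0 0;0 .2 0 0 0 0 0;0 .2 0 0 0 0 0;0 .2 0 0 0 0 0;0 0 0 0 0 0 0'; python3 go.py .614 .148 .0456 19.9
```

```text
t: 10.3
ee_pos: [0.6152, 0.1481, 0.0462]
ee_rot: [-70.3, 89.4, -140.5]
ft_force: [0.3, -0.0, -1.7]
width: 0.0359
t 10.3 pos [0.6152 0.1481 0.0462] yaw 19.88 F [ 0.3 -0.  -1.7] w 0.0359
shift cm [ 0.06 -0.12 -0.03] turn x -0.0 tilt [-0.0082 -0.0068 -0.9999]
```

```bash
python3 -m creep '0.05 .2 0 0 0 0 0;0 .25 0 0 0 0 0;0 .25 0 0 0 0 0;0 .25 0 0 0 0 0;0 .25 0 0 0 0 0;0 .25 0 0 0 0 0;0 .25 0 0 0 0 0;0 .25 0 0 0 0 0'; python3 go.py .614 .148 .0456 19.9
```

```text
t: 10.97
ee_pos: [0.6167, 0.1487, 0.0473]
ee_rot: [-81.2, 86.9, -151.2]
ft_force: [-7.8, -3.5, 7.9]
width: 0.0357
t 10.9667 pos [0.6167 0.1487 0.0473] yaw 19.98 F [-7.8 -3.5  7.9] w 0.0357
shift cm [ 0.19 -0.27 -0.02] turn x 0.001 tilt [-0.0475 -0.0261 -0.9985]
```

Run:
```python
from workcell import eyes
from h import *
o=[]
for n in("wrist","scene"):
    c=eyes.camera(n);pickle.dump(c,open(f"pics/{n}3.pkl","wb"));im=c["pixels"]
    im=im[60:240,220:420] if n=="wrist" else im[150:270,360:480]
    o.append(cv2.resize(im,(400,360 if n=="wrist" else 400),interpolation=2)[:360])
cv2.imwrite("pics/c3.png",np.hstack(o)[...,::-1])
```

```text
(no output)
```

View pics/c3.png

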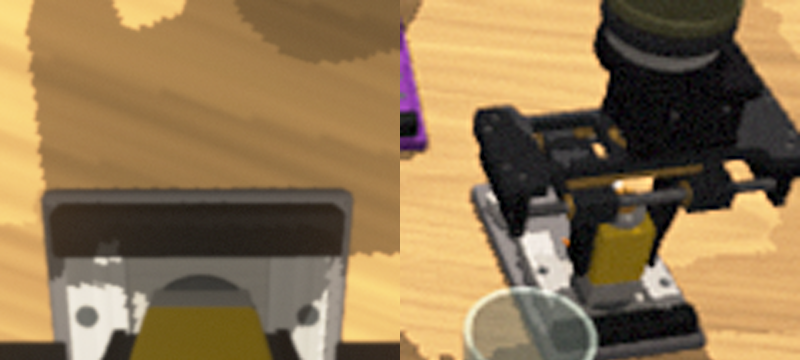

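The crop shows the foot hard against the dark stop, and the force reads 8.5 N back. The gripper tilted about 3° under the push, so I'll right it and then release.

```bash
python3 -m creep '0 -.05 0 0 .004 .025 0;0 0 0 0 .004 .02 0;0 0 0 0 0 .01 0;0 0 0 0 0 0 0;0 0 0 0 0 0 0;0 0 0 0 0 0 0;0 0 0 0 0 0 0;0 0 0 0 0 0 0'; python3 go.py .614 .148 .0456 19.9
```

```text
t: 11.73
ee_pos: [0.6151, 0.1481, 0.0459]
ee_rot: [-73.5, 89.9, -143.4]
ft_force: [-1.8, -1.1, 0.3]
width: 0.036
t 11.7333 pos [0.6151 0.1481 0.0459] yaw 20.02 F [-1.8 -1.1  0.3] w 0.036
shift cm [ 0.03 -0.1  -0.03] turn x 0.002 tilt [-1.2e-03 -9.0e-04 -1.0e+00]
```

```bash
python3 -m creep '0 0 0 0 0 0 1;0 0 0 0 0 0 1;0 0 0 0 0 0 1;0 0 0 0 0 0 1;0 0 0 0 0 0 1;0 0 0 0 0 0 1;0 0 0 0 0 0 1;0 0 0 0 0 0 1'; python3 go.py .614 .148 .2 19.9
```

```text
t: 12.4
ee_pos: [0.6189, 0.1497, 0.0475]
ee_rot: [88.0, 89.6, 18.0]
ft_force: [-0.4, -0.8, -0.3]
width: 0.0813
t 12.4 pos [0.6189 0.1497 0.0475] yaw 20.02 F [-0.4 -0.8 -0.3] w 0.0813
shift cm [-15.25  -0.42  -0.  ] turn x 0.002 tilt [ 0.006  0.002 -1.   ]
```

Released. Lifting straight up, then moving back to clear the view.

```bash
python3 -m creep '-1 0 0 0 0 0 1;-3 0 0 0 0 0 1;-3 0 0 0 0 0 1;-3 0 0 0 0 0 1;-3 0 0 0 0 0 1;-3 0 0 0 0 0 1;0 0 -3 0 0 0 1;0 0 -3 0 0 0 1'; python3 -m creep '0 0 3 0 0 0 1;0 0 3 0 0 0 1;0 0 3 0 0 0 1;0 0 3 0 0 0 1;0 0 3 0 0 0 1;0 0 3 0 0 0 1;0 0 0 0 0 0 1;0 0 0 0 0 0 1'
python3 - <<'E'
from workcell import eyes
from h import *
o=[]
for n in("top","scene"):
    c=eyes.camera(n);pickle.dump(c,open(f"pics/{n}4.pkl","wb"));im=c["pixels"]
    im=im[150:260,180:290] if n=="top" else im[160:270,360:470]
    o.append(cv2.resize(im,(400,400),interpolation=2))
    u=np.array([.94,.341,0]);H=np.array([.612,.1475,.012])
    print(n,proj(c,[H+3e-3*u,H-.034*u+[0,0,.005],H-.056*u]).round(1))
    if n=="top":
        b=pickle.load(open("pics/top0.pkl","rb"))["pixels"].astype(int)
        print("blue diff",abs(b-c["pixels"])[180:225,410:455].mean())
        print("yellow dst",len(o))
cv2.imwrite("pics/c4.png",np.hstack(o)[...,::-1])
E
```

```text
t: 13.07
ee_pos: [0.5992, 0.1981, 0.218]
ee_rot: [52.0, 89.7, -18.7]
ft_force: [-0.5, 0.7, -0.5]
width: 0.0868
t: 13.73
ee_pos: [0.6602, 0.0391, 0.2298]
ee_rot: [89.5, 88.9, 20.2]
ft_force: [-0.5, 0.2, -0.5]
width: 0.0872
top [[232.1 187.3]
 [236.6 200.1]
 [240.  208.4]]
blue diff 12.798189300411522
yellow dst 1
scene [[420.1 237.7]
 [414.8 225.1]
 [411.4 220.5]]
```

View pics/c4.png

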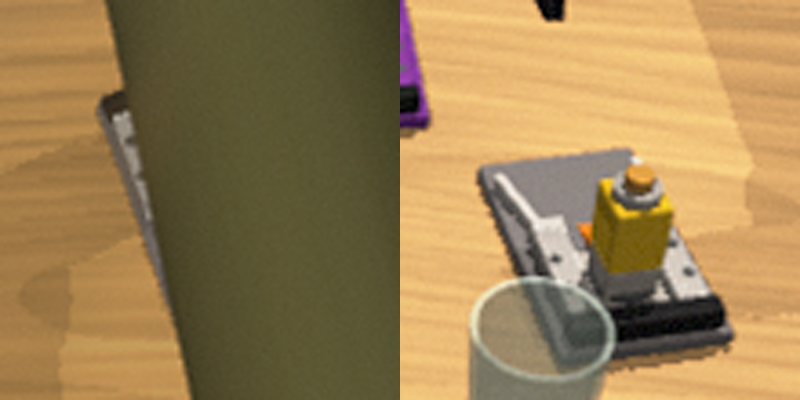

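The coupler stands at the stop, with orange visible behind it. The arm blocks the top view, so I'm moving further aside.

```bash
python3 -m creep '-.5 -2 3 0 0 0 1;-.5 -2 3 0 0 0 1;0 -2 3 0 0 0 1;0 -1 3 0 0 0 1;0 0 3 0 0 0 1;0 0 3 0 0 0 1;0 0 1 0 0 0 1;0 0 0 0 0 0 1'; python3 -m creep '0 0 0 0 0 0 1;0 0 0 0 0 0 1;0 0 0 0 0 0 1;0 0 0 0 0 0 1;0 0 0 0 0 0 1;0 0 0 0 0 0 1;0 0 0 0 0 0 1;0 0 0 0 0 0 1';python3 - <<'E'
from workcell import eyes
from h import *
c=eyes.camera("top");s=eyes.camera("scene")
a=cv2.resize(c["pixels"][155:250,195:290],(400,400),interpolation=2);b=cv2.resize(s["pixels"][145:265,200:320],(400,400),interpolation=2)
cv2.imwrite("pics/c5.png",np.hstack([a,b])[...,::-1])
s0=pickle.load(open("pics/scene0.pkl","rb"))["pixels"].astype(int)
def bl(p):
    p=p[165:215,200:240].astype(int);m=(p[...,2]>p[...,0]+40)&(p[...,2]>80);y,x=np.nonzero(m);return x.mean(),y.mean(),m.sum()
print(bl(s0),bl(s["pixels"]))
E
```

```text
t: 14.5
ee_pos: [0.6621, -0.1529, 0.2414]
ee_rot: [96.1, 88.7, 28.3]
ft_force: [-0.7, 0.3, -0.0]
width: 0.0869
t: 15.17
ee_pos: [0.6618, -0.1391, 0.2428]
ee_rot: [105.6, 88.6, 38.7]
ft_force: [0.9, -0.2, 0.1]
width: 0.0871
(np.float64(16.71604938271605), np.float64(17.555555555555557), np.int64(81)) (np.float64(17.073929961089494), np.float64(22.229571984435797), np.int64(257))
```

View pics/c5.png

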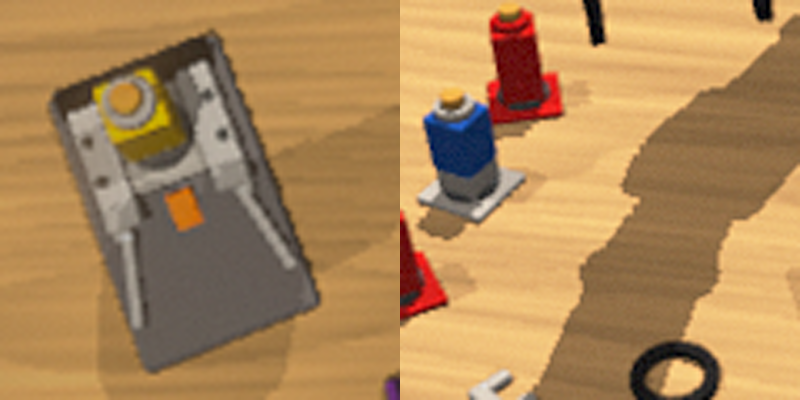

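The catch shows in full behind the foot's rear edge at (185,208), with a visible gap. The foot is under both rails and against the stop. The blue coupler stands upright in its place; the pixel count changed because the arm's shadow moved off it.

```bash
python3 -c "
from workcell import job;print(job.hand_in())"
```

```text
the job is handed in; nothing more can be done
None
```

The yellow coupler is docked and released. I set it down in the flared end of the grey dock and slid it under both rails until the end stop pushed back with about 8.5 N. I then righted the gripper, let go, lifted clear and handed in at about 15 s of the 38 s allowed.

- **Docking:** The last top view shows the foot under both rails and against the stop. The orange catch is fully visible behind the foot, with a small gap, so I take it as sprung up. I judged this from the pictures, because no reading of the catch joint was available.
- **Blue coupler:** It stands upright where it was, and the gripper never came near it. My numeric checks did not confirm this: the image difference was 12.8, and the blue pixel count went from 81 to 257, shifting the blob's centre about 5 px. I put both down to the arm and its shadow moving, not the coupler.
- **Tilt while pushing:** The gripper tilted about 3° against the stop, and I corrected that before release.

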